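# Pour bearing balls from a spout carton

### The job

Take the carton with the metal spout away from the steel box and lay it flat on the rubber mat, letting go of it. There pull its folded spout fully out, then take the carton up again and tip it to pour all six steel balls into the white bowl. Lay the empty carton flat back on the mat, leave the bowl standing on the bench, and do not disturb the other things.

Things in the scene. Friction and masses are not known exactly. Their poses are not given: they have to be found in the camera images.
- carton: Brown cardboard carton lying down, 150 long (its x), 60 wide (y), 64 high (z), walls 4, 0.14 kg plus six loose balls inside. Origin: centre of its underside; z up, x towards the spout end, which is open behind the metal spout. At the start that end is some 30 to 60 from the steel box, too close to fold the spout out. Rigid; grasp across the 60 width. No other carton has a spout.
- spout (a joint): The carton's spout: aluminium flap 56 wide, 4 thick over the +x end, hinged at its lower edge (along carton y, at carton x = 75, z = 4), with side cheeks. 0 = folded upright; grows as the top swings out and down to the stop at 1.35 rad, a chute rising 13 degrees from the floor line. Stays where left (0.02 N m); under 1 N on the lip moves it. Over 1.0 counts as out.
- lip (a point): Middle of the outer edge of the spout's pull lip, 80 from the hinge line. The lip is 40 wide, 8 thick and, folded, stands 20 above the carton's top, so it can be pinched, or hooked from the carton's side and drawn outward and down.
- mat: Black rubber bench mat, 240 (x) by 180 (y), 3 thick, fixed, flat on the bench in front of the robot. Origin: centre of its underside.
- bowl: Round white plastic bowl, open on top, 150 across the rim, 60 high, wall 4, 0.3 kg, loose. Origin: centre of its underside.
- steel_box: Grey painted closed steel box, 126 x 176 and 82 high, fixed. Origin: centre of its underside. The spout end of the carton faces it (its -x side) at the start.
- jar: Bystander: small amber jar, 56 across, 65 high. Origin: centre of underside.
- wrench: Bystander: wrench 150 long, lying on the steel box.
- plain_carton: Bystander: small plain closed carton without spout, 90 x 55 x 50 high. Origin: centre of underside.
- tube: Bystander: white glue tube about 110 long and 28 thick, lying on the bench beyond the mat.
- ball1_center (a point): Centre of one of the six loose steel balls, 16 in diameter, 17 g, at first inside the carton.
- ball2_center (a point): Centre of one of the six loose steel balls, 16 in diameter, 17 g, at first inside the carton.
- ball3_center (a point): Centre of one of the six loose steel balls, 16 in diameter, 17 g, at first inside the carton.
- ball4_center (a point): Centre of one of the six loose steel balls, 16 in diameter, 17 g, at first inside the carton.
- ball5_center (a point): Centre of one of the six loose steel balls, 16 in diameter, 17 g, at first inside the carton.
- ball6_center (a point): Centre of one of the six loose steel balls, 16 in diameter, 17 g, at first inside the carton.
Not all that is in view belongs to the job. What is shaped like the carton but blue or green is not meant.

How it is judged:
On the way, in this order (a step that is already met when the one before it is completed fails the run):
1. the carton lies flat on the mat, let go, its spout still folded (x of carton in the frame of mat between -0.1 and 0.1 m and y of carton in the frame of mat between -0.07 and 0.07 m and height (world z) of carton between -0.005 and 0.012 m and angle between carton's own z axis and vertical below 0.12 rad and linear speed of carton below 0.03 m/s and contact force between the fingers and carton below 0.1 N and value of joint spout below 0.4 rad), for 0.2 s.
2. the spout is pulled out while the carton lies on the mat (x of carton in the frame of mat between -0.1 and 0.1 m and y of carton in the frame of mat between -0.07 and 0.07 m and height (world z) of carton between -0.005 and 0.012 m and angle between carton's own z axis and vertical below 0.12 rad and value of joint spout above 1 rad), for 0.2 s.
3. all six balls are in the standing bowl (horizontal distance between each of ball1_center, ball2_center, ball3_center, ball4_center, ball5_center, ball6_center and bowl below 0.066 m and z of ball1_center in the frame of bowl between 0 and 0.055 m and z of ball2_center in the frame of bowl between 0 and 0.055 m and z of ball3_center in the frame of bowl between 0 and 0.055 m and z of ball4_center in the frame of bowl between 0 and 0.055 m and z of ball5_center in the frame of bowl between 0 and 0.055 m and z of ball6_center in the frame of bowl between 0 and 0.055 m and angle between bowl's own z axis and vertical below 0.12 rad and height (world z) of bowl below 0.01 m), for 0.2 s.
At the end, for the whole second after the job is handed in: All six balls lie in the bowl (within 66 mm of its axis, below the rim); the bowl stands upright on the bench (tilt under 0.12 rad); the carton lies flat (under 0.12 rad), let go and at rest, its centre on the mat (within 100 mm in the mat's x, 70 mm in y of its centre) (all of step 3 and x of carton in the frame of mat between -0.1 and 0.1 m and y of carton in the frame of mat between -0.07 and 0.07 m and height (world z) of carton between -0.005 and 0.012 m and angle between carton's own z axis and vertical below 0.12 rad and linear speed of each of carton, bowl below 0.03 m/s and contact force between the fingers and carton below 0.1 N); the robot touches nothing.
It fails at once if another thing on the bench is shifted by more than 40 mm (distance of any of jar, wrench, plain_carton, tube from where it was at the start of the episode above 0.04 m).
It fails at once if the bowl is tipped by more than 30 degrees (angle between bowl's own z axis and vertical above 0.52 rad).
It also fails if it takes over 72 s, if anything falls off the work surface, if the arm or the gripper's body presses on something with over 40 N, if the wrist force passes 120 N, or if a joint passes its speed limit or range.

### The arm

A 7-joint arm with a two-finger parallel gripper is mounted at the origin on the work surface. World frame = base frame: x ahead of the robot, y to its left, z up, the work surface at z = 0. Lengths are in m, angles in rad, forces in N, time in s.
With the tool pointing down it reaches from about 0.35 to 0.9 m from the base axis. Payload 8.1 kg.
Tool frame: the origin (TCP) lies on the mounting face of the last link; the fingertips stand 173 mm ahead of it and the grasp point (between the pads) lies 155 mm ahead of it; z points along the fingers, y is the line along which they close (so a half turn about z gives the same grasp; the last joint's range is limited). The gripper opens to 85 mm and grips with 20 to 120 N. Pads are 22 mm wide; open, the fingers measure 114 mm over their backs; the gripper's body (76 mm by 85 mm) begins 54 mm behind the grasp point. The pads swing forward as they close: fully open they stand 13 mm farther back than shut.
Start: joints at [1.215, 0.434, 0.025, 1.573, -0.012, 1.134, -0.075], TCP at [0.156, -0.605, 0.405] pointing down, gripper open.
Joint ranges: [-2.62, 2.62], [-0.44, 2.09], [-1.27, 1.32], [0.08, 2.57], [-1.32, 4.46], [0.12, 2], [-2.74, 2.74]. Speed limits (rad/s): [2.22, 2.22, 3.01, 3.01, 3.14, 3.14, 3.14].

### API

Orientations are given as a rotation vector (axis times angle).
In Python, from station import env gives the robot as it stands.
- The arm moves only by the shell command python3 -m jog 'ROWS' [OPENING] [FORCE]. ROWS is JSON, a list of rows, each a list of 4 numbers: the shift along the tool's x, y, z in m, then the turn about the tool's z in degrees. In form: [[x, y, z, roll], ...]. A call has exactly 5 rows; each row shifts and turns the commanded pose from where the row before left it, along the tool's axes as they then stand; what a row does not reach is not made up. A row lasts 1/8 s, in which the tool goes at most 62.5 mm and 10.7 degrees, less where a joint would pass 70% of its speed; a pose out of reach is approached as far as the arm can. A call with a gripper value outside its range is refused whole. OPENING is the finger opening in m, from 0 to 0.0854, set as the call begins (- or left out, the last holds). The fingers move at their own pace and stop on an object; FORCE is the grip in N (left out, the last holds). Time passes only in rows, so rows that do not move let the fingers close, or fill a call up. It gives the time, the measured TCP pose, the force, the opening and the grip force at its end, in the units of the state.
- env.read_state(): the state, without advancing time (a new reading comes with each control period).
- env.get_image(name): name is "scene" or "top" or "wrist"; returns the picture (384x512x3 uint8, red, green, blue); there is no depth.
- env.camera_info(name): a dict with "camera_matrix" (3x3 intrinsics, pixels), "extrinsics" (4x4, takes a point from world to camera coordinates). Camera axes: x right, y down, z forward; pixel columns grow to the right and rows downward; lengths in m; the calibration is good to about 2 mm. A picture is of the moment at which its call begins: read the wrist's pose just before it. camera_info takes no time and is no camera call; for the wrist camera it gives the pose at the moment of the call.
- env.hand_in(): hands the job in; it is judged then, once.
Trained networks look in the newest picture that a camera, given by its name, has taken for a name from the list of things; names that differ only in an ending like _2 or _b are one class to them, and where a whole thing is asked for, a point or a joint stands for the part that bears it (a point fixed in the world has none). Each returns a list of dicts, best first, with "confidence" (0 to 1); they miss things now and then, are a little off and sometimes report something else, mostly with a low value. They report only what shows in the picture. A call takes as long as a camera call. They do not tell look-alikes from the thing itself.
- env.spot_in(camera, target): "at" ([x, y, z] in m, in world coordinates, good to about 4 mm: the middle of the surface that is visible of it).
- env.regions_of(camera, target): "region" (384x512 bool, what is visible of it).
- env.pinpoint(camera, target): "at" ([x, y, z] in m, in world coordinates, good to about 4 mm: a listed point, or the origin of a listed thing).
The state is a dict: "t": time; "q": joint angles; "qvel": joint speeds; "joint_efforts": joint torques, N m; "tcp_pos": TCP position; "tool_rot": TCP orientation; "wrist_force": force on the tool from outside, world axes, zero at the start; "ft_torque": the same for the moment, N m; "gripper_width": finger opening in m; "finger_force": force on a finger pad.
Only numpy, scipy, OpenCV 4.12 (cv2) and the standard library are available. Lean on these libraries where they do the work, as an engineer would, in place of code of your own. Each camera call takes 0.05 s, during which the arm holds its last target. There are 200 camera calls.

## Working session

There is one attempt and no reset: what is moved stays moved. The work goes in short steps, Python scripts to look and compute and a shell command to move; the robot and the scene stay as the last step left them, time stands still between calls to the robot, and variables do not carry over. Pictures are saved under pics/ and viewed, at most 10 in all, crops included, and the job is handed in when it is done.

```bash
ls; mkdir -p pics
python3 - <<'E'
from station import env
import cv2,numpy as np
s=env.read_state();print(s)
for c in("scene","top"):
    im=env.get_image(c);cv2.imwrite(f"pics/{c}0.png",im[:,:,::-1])
    for n in("carton","mat","bowl","steel_box","lip","jar","plain_carton","tube"):
        print(c,n,[(np.round(d["at"],3).tolist(),round(d["confidence"],2)) for d in env.pinpoint(c,n)])
E
```

```text
pics
{'t': 0.0, 'q': array([ 1.2153928 ,  0.43524514,  0.02499995,  1.57408205, -0.01156756,
        1.13403623, -0.07509463]), 'qvel': array([ 1.44170726e-04, -1.05942076e-03, -1.05803055e-03,  4.02747474e-05,
        5.90770230e-04,  3.76707129e-04, -1.07531139e-03]), 'joint_efforts': array([ 2.34997722e-03, -6.70468783e+01,  1.02682326e+00, -3.16217279e+01,
        1.58448791e-02,  1.24588827e-02,  2.38011586e-05]), 'tcp_pos': array([ 0.15621751, -0.60492409,  0.40391814]), 'tool_rot': array([-3.11497706e+00, -3.95730338e-01,  6.12448458e-04]), 'wrist_force': array([ 0.69553672, -0.13598627,  0.31370641]), 'ft_torque': array([-0.06410375, -0.02943032, -0.01491164]), 'finger_force': 0.0, 'gripper_width': 0.08517177322865256}
scene carton [([0.331, 0.546, 0.004], 0.84), ([0.245, 0.334, 0.004], 0.75)]
scene mat [([0.455, 0.033, -0.0], 0.63)]
scene bowl [([0.622, -0.278, 0.001], 0.75)]
scene steel_box [([0.618, 0.255, -0.002], 0.87)]
scene lip [([0.403, 0.589, 0.084], 0.59), ([0.241, 0.417, 0.086], 0.56), ([0.528, 0.27, 0.082], 0.49)]
scene jar [([0.476, -0.253, -0.003], 0.7), ([0.636, 0.245, 0.086], 0.39)]
scene plain_carton [([0.805, 0.06, 0.004], 0.88)]
scene tube [([0.699, -0.003, -0.002], 0.54)]
top carton [([0.448, 0.282, 0.002], 0.71), ([0.334, 0.548, 0.001], 0.68), ([0.24, 0.329, 0.006], 0.55), ([0.808, 0.058, -0.004], 0.53), ([0.619, -0.276, 0.0], 0.39)]
top mat [([0.451, 0.034, -0.002], 0.62)]
top bowl [([0.62, -0.275, -0.003], 0.57), ([0.532, 0.269, 0.085], 0.51)]
top steel_box [([0.62, 0.255, -0.002], 0.91)]
top lip [([0.395, 0.594, 0.085], 0.43), ([0.242, 0.409, 0.084], 0.42)]
top jar [([0.478, -0.254, -0.001], 0.49), ([0.702, -0.002, -0.003], 0.37)]
top plain_carton [([0.811, 0.057, -0.003], 0.65)]
top tube [([0.702, -0.001, -0.006], 0.79)]
```

View pics/scene0.png

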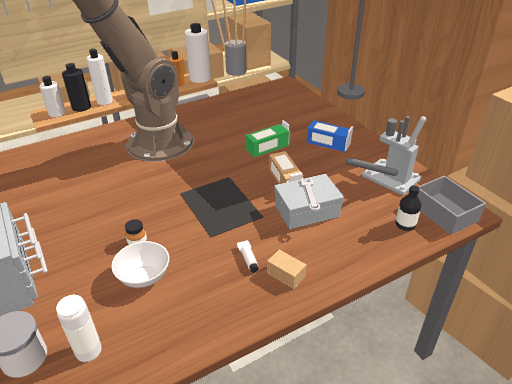

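View pics/top0.png

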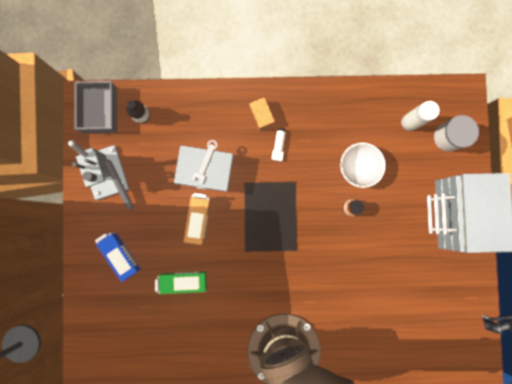

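```bash
cat > h.py <<'E'
from station import env
import cv2,numpy as np
from scipy.spatial.transform import Rotation as R
def ray(c,uv,z):
    i=env.camera_info(c);K=np.array(i["camera_matrix"]);T=np.array(i["extrinsics"])
    d=T[:3,:3].T@np.linalg.solve(K,[uv[0],uv[1],1]);o=-T[:3,:3].T@T[:3,3]
    return o+d*(z-o[2])/d[2]
def proj(c,p):
    i=env.camera_info(c);K=np.array(i["camera_matrix"]);T=np.array(i["extrinsics"])
    q=K@(T[:3,:3]@np.array(p)+T[:3,3]);return q[:2]/q[2]
def st():
    s=env.read_state();M=R.from_rotvec(s["tool_rot"]).as_matrix()
    print("t",round(s["t"],2),"tcp",s["tcp_pos"].round(4),"grasp",(s["tcp_pos"]+.155*M[:,2]).round(4),"x",M[:,0].round(3),"y",M[:,1].round(3),"z",M[:,2].round(3),"w",round(s["gripper_width"],4),"ff",round(s["finger_force"],2),"F",s["wrist_force"].round(1),"q",s["q"].round(2))
    return s,M
E
python3 -c "
from h import *
st()
for c in('scene','top'):
  print(c,env.camera_info(c)['extrinsics'])
r=env.regions_of('top','carton')
for d in r:
  m=d['region'].astype('uint8');print(d['confidence'],m.sum(),cv2.minAreaRect(cv2.findNonZero(m)))
"
```

```text
t 0.9 tcp [ 0.1563 -0.6052  0.4048] grasp [ 0.1563 -0.6052  0.2498] x [ 0.968  0.25  -0.   ] y [ 0.25  -0.968  0.   ] z [ 0. -0. -1.] w 0.0854 ff 0.0 F [-1.2  0.8  0.5] q [ 1.22  0.43  0.03  1.57 -0.01  1.13 -0.08]
scene [[ 0.48952659  0.87185197 -0.01542304 -0.35630982]
 [ 0.53821379 -0.31601727 -0.78131876 -0.19953703]
 [-0.68606824  0.37417541 -0.62394161  1.80196874]
 [ 0.          0.          0.          1.        ]]
top [[-0.02379021 -0.99958132  0.01646847  0.10652754]
 [-0.99802529  0.02278881 -0.05853363  0.52345199]
 [ 0.05813382 -0.01782847 -0.99814959  1.46464789]
 [ 0.          0.          0.          1.        ]]
0.76 1116 ((116.38459777832031, 254.576904296875), (49.09096908569336, 24.406808853149414), 56.3099365234375)
0.62 1014 ((180.5397491455078, 282.15380859375), (21.090913772583008, 51.5211067199707), 88.02507019042969)
0.55 900 ((196.4412841796875, 218.66612243652344), (19.40602684020996, 48.891605377197266), 10.007980346679688)
```

Scene: the mat is black at (270,216) in the top view. The brown spouted carton is at (197,218) and heads about -10°, towards the steel box at (204,168). The bowl is at (363,165), with the jar next to it at (354,207). The tool can't tilt, so the pour will have to come from the carton pivoting between the pads. Next I move over the carton.

```bash
python3 -m jog '[[0,0,0,5],[0,0,0,5],[0,0,0,5],[0,0,0,5],[0,0,0,5]]' 0.085
python3 -m jog '[[0.035,-0.045,0,0],[0.035,-0.045,0,0],[0.035,-0.045,0,0],[0.035,-0.045,0,0],[0.035,-0.045,0,0]]'
python3 -m jog '[[0.035,-0.045,0,0],[0.035,-0.045,0,0],[0.035,-0.045,0,0],[0,-0.055,0,0],[-0.01,-0.055,0,0]]'
python3 -m jog '[[-0.02,-0.055,0,0],[-0.02,-0.055,0,0],[-0.02,-0.055,0,0],[-0.02,-0.055,0,0],[-0.02,-0.055,0,0]]'
python3 -m jog '[[-0.02,-0.055,0,0],[-0.02,-0.055,0,0],[-0.02,-0.055,0,0],[0,0,0,0],[0,0,0,0]]'
python3 - <<'E'
from h import *
st()
im=env.get_image("wrist");cv2.imwrite("pics/w1.png",im[:,:,::-1])
for c in("wrist","top"):
  if c=="top": env.get_image(c)
  for n in("carton","lip"):print(c,n,[(np.round(d["at"],3).tolist(),round(d["confidence"],2)) for d in env.pinpoint(c,n)])
r=env.regions_of("wrist","carton")
for d in r:
  b=cv2.minAreaRect(cv2.findNonZero(d["region"].astype("uint8")));print(d["confidence"],[ray("wrist",p,.064).round(3).tolist() for p in cv2.boxPoints(b)])
E
```

```text
t: 1.58
tcp_pos: [0.1563, -0.6051, 0.4047]
tool_rot: [3.128, -0.292, 0.0]
wrist_force: [0.6, 0.6, -0.1]
gripper_width: 0.0851
finger_force: 0.0
t: 2.2
tcp_pos: [0.3706, -0.4145, 0.405]
tool_rot: [3.128, -0.288, 0.001]
wrist_force: [0.2, -1.2, -0.8]
gripper_width: 0.0851
finger_force: 0.0
t: 2.82
tcp_pos: [0.5084, -0.1904, 0.4045]
tool_rot: [-3.128, 0.287, -0.001]
wrist_force: [0.4, 0.0, 0.4]
gripper_width: 0.0848
finger_force: 0.0
t: 3.45
tcp_pos: [0.4589, 0.098, 0.4051]
tool_rot: [-3.128, 0.288, -0.002]
wrist_force: [1.1, 0.4, 0.6]
gripper_width: 0.0852
finger_force: 0.0
t: 4.08
tcp_pos: [0.4307, 0.2691, 0.4045]
tool_rot: [3.128, -0.287, -0.0]
wrist_force: [1.0, -0.1, 0.0]
gripper_width: 0.0847
finger_force: 0.0
t 4.08 tcp [0.4307 0.2691 0.4045] grasp [0.4307 0.269  0.2495] x [ 0.983 -0.182  0.   ] y [-0.182 -0.983  0.001] z [-0.    -0.001 -1.   ] w 0.0847 ff 0.0 F [ 1.  -0.1  0. ] q [-0.38  0.27 -0.35  1.83  0.11  1.06 -2.53]
wrist carton [([0.333, 0.547, 0.001], 0.63), ([0.245, 0.331, 0.002], 0.6), ([0.446, 0.286, -0.002], 0.55)]
wrist lip [([0.525, 0.265, 0.083], 0.75)]
top carton [([0.24, 0.332, -0.0], 0.88), ([0.335, 0.546, -0.0], 0.83), ([0.449, 0.285, -0.0], 0.82)]
top lip [([0.24, 0.41, 0.085], 0.62), ([0.53, 0.267, 0.086], 0.6), ([0.392, 0.594, 0.082], 0.53)]
0.65 [[0.541, 0.296, 0.064], [0.53, 0.238, 0.064], [0.367, 0.267, 0.064], [0.38, 0.333, 0.064]]
0.65 [[0.313, 0.406, 0.064], [0.311, 0.257, 0.064], [0.242, 0.259, 0.064], [0.242, 0.416, 0.064]]
0.56 [[0.429, 0.533, 0.064], [0.412, 0.442, 0.064], [0.32, 0.473, 0.064], [0.338, 0.571, 0.064]]
```

View pics/w1.png

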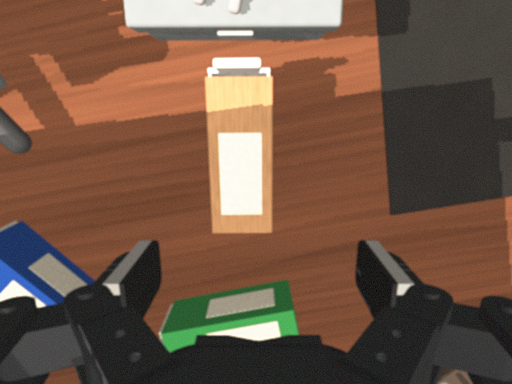

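The wrist view shows the brown carton at (240,150), almost aligned with the tool, and the spout lip at (237,63). The blue and green cartons are look-alikes.

Run:
```python
from h import *
P=[ray("wrist",p,.064) for p in((212,233),(272,233),(206,80),(272,76))]
print(np.round(P,4)); rear=(P[0]+P[1])/2; fr=(P[2]+P[3])/2
d=fr-rear;print("yaw",np.degrees(np.arctan2(d[1],d[0])),np.linalg.norm(d),"centre",(rear+fr)/2)
u=d[:2]/np.linalg.norm(d[:2]);c=rear[:2]+.040*u
s,M=st();e=np.r_[c,0]-s["tcp_pos"];print("grip pt",c,"tool shift",(M.T@e).round(4))
```

```text
[[0.3775 0.3264 0.064 ]
 [0.3662 0.2664 0.064 ]
 [0.5228 0.2991 0.064 ]
 [0.5152 0.2402 0.064 ]]
yaw -10.292137018820783 0.14955624115844265 centre [0.44540722 0.28301611 0.064     ]
t 4.42 tcp [0.4309 0.2687 0.4047] grasp [0.4309 0.2687 0.2497] x [ 0.983 -0.184  0.   ] y [-0.184 -0.983  0.   ] z [ 0. -0. -1.] w 0.085 ff 0.0 F [-0.3  1.  -0.5] q [-0.38  0.27 -0.35  1.83  0.11  1.06 -2.53]
grip pt [0.41118869 0.28922982] tool shift [-0.0233 -0.0166  0.4047]
```

```bash
python3 -m jog '[[-0.0115,-0.008,0.02,0],[-0.0115,-0.008,0.02,0],[0,0,0.05,0],[0,0,0.05,0],[0,0,0.05,0]]' >/dev/null
python3 -m jog '[[0,0,0.015,0],[0,0,0,0],[0,0,0,0],[0,0,0,0],[0,0,0,0]]' >/dev/null
python3 -m jog '[[0,0,0,0],[0,0,0,0],[0,0,0,0],[0,0,0,0],[0,0,0,0]]' 0.03 20 
python3 -m jog '[[0,0,0,0],[0,0,0,0],[0,0,-0.01,0],[0,0,-0.01,0],[0,0,0,0]]'
python3 - <<'E'
from h import *
st()
for c in("top","scene"):
  im=env.get_image(c);cv2.imwrite(f"pics/{c}2.png",im[:,:,::-1])
  for n in("carton","lip"):print(c,n,[(np.round(d["at"],3).tolist(),round(d["confidence"],2)) for d in env.pinpoint(c,n)])
x=im[120:220,230:360];cv2.imwrite("pics/s2c.png",cv2.resize(x[:,:,::-1],(780,600),interpolation=cv2.INTER_CUBIC))
E
```

```text
t: 6.3
tcp_pos: [0.411, 0.2894, 0.2]
tool_rot: [-3.128, 0.288, -0.001]
wrist_force: [-0.2, -2.1, 5.9]
gripper_width: 0.0596
finger_force: 21.1
t: 6.92
tcp_pos: [0.4112, 0.2896, 0.2206]
tool_rot: [-3.127, 0.288, -0.002]
wrist_force: [-0.4, 0.2, -3.3]
gripper_width: 0.0596
finger_force: 22.6
t 6.92 tcp [0.4112 0.2896 0.2206] grasp [0.4114 0.2897 0.0656] x [ 0.983 -0.183  0.001] y [-0.183 -0.983 -0.001] z [ 0.001  0.001 -1.   ] w 0.0596 ff 22.61 F [-0.4  0.2 -3.3] q [-0.52  0.5  -0.27  2.04  0.22  0.62 -2.68]
top carton [([0.238, 0.33, 0.0], 0.96), ([0.333, 0.548, -0.001], 0.81), ([0.448, 0.284, 0.019], 0.64)]
top lip [([0.395, 0.594, 0.085], 0.61), ([0.242, 0.412, 0.084], 0.54), ([0.53, 0.269, 0.104], 0.45)]
scene carton [([0.448, 0.283, 0.019], 0.88), ([0.243, 0.334, 0.006], 0.69), ([0.329, 0.549, 0.004], 0.58), ([0.528, 0.27, 0.102], 0.38)]
scene lip [([0.527, 0.269, 0.104], 0.48), ([0.399, 0.586, 0.082], 0.42)]
```

View pics/s2c.png

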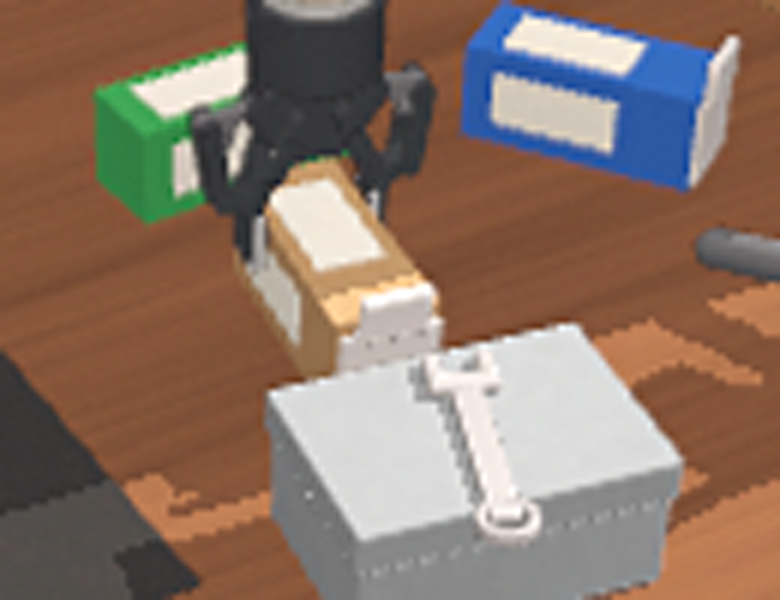

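Gripped 35 mm behind centre at 20 N, the carton lifts level (lip z 0.104, origin z 0.019), so pad friction holds it. To pour I'll grip at the very rear with little pad overlap and rest the nose on the bowl rim. First it goes on the mat.

```bash
python3 -m jog '[[0,0,-0.01,0],[0.0046,0.0246,0,0],[0.0092,0.049,0,0],[0.0092,0.049,0,0],[0.0092,0.049,0,0]]' - 60 >/dev/null
python3 -m jog '[[0.0092,0.049,0,0],[0.0046,0.0246,0,0],[0,0,0,0],[0,0,0.01,0],[0,0,0.01,0]]'
python3 -m jog '[[0,0,0.004,0],[0,0,0.002,0],[0,0,0,0],[0,0,0,0],[0,0,0,0]]'
python3 -m jog '[[0,0,0,0],[0,0,0,0],[0,0,0,0],[0,0,0,0],[0,0,0,0]]' 0.085
python3 -m jog '[[0,0,-0.03,0],[0,0,-0.05,0],[0,0,-0.05,0],[0,0,-0.04,0],[0,0,0,0]]' >/dev/null
python3 - <<'E'
from h import *
st()
for c in("top","scene","wrist"):
  im=env.get_image(c)
  if c=="wrist":cv2.imwrite("pics/w3.png",im[:,:,::-1])
  for n in("carton","lip"):print(c,n,[(np.round(d["at"],3).tolist(),round(d["confidence"],2)) for d in env.pinpoint(c,n) if d["at"][1]<.2])
E
```

```text
t: 8.48
tcp_pos: [0.4115, 0.0409, 0.2092]
tool_rot: [-3.128, 0.285, -0.001]
wrist_force: [-0.5, -0.6, -1.9]
gripper_width: 0.0592
finger_force: 67.6
t: 9.1
tcp_pos: [0.4115, 0.0399, 0.2038]
tool_rot: [-3.128, 0.288, -0.001]
wrist_force: [0.4, -0.8, -2.5]
gripper_width: 0.0592
finger_force: 67.6
t: 9.72
tcp_pos: [0.4114, 0.0399, 0.2037]
tool_rot: [3.128, -0.288, 0.0]
wrist_force: [-0.0, 0.5, -0.2]
gripper_width: 0.0848
finger_force: 0.0
t 10.35 tcp [0.4121 0.0402 0.3764] grasp [0.413  0.0402 0.2214] x [ 0.983 -0.183  0.006] y [-0.183 -0.983 -0.002] z [ 0.006  0.    -1.   ] w 0.0854 ff 0.0 F [-0.4  0.1 -1. ] q [ 0.08  0.15 -0.35  2.07  0.06  0.93 -2.05]
top carton [([0.449, 0.033, 0.003], 0.92)]
top lip [([0.481, -0.251, -0.002], 0.42), ([0.529, 0.017, 0.089], 0.38)]
scene carton [([0.448, 0.031, 0.004], 0.67), ([0.456, 0.036, 0.0], 0.26)]
scene lip [([0.528, 0.02, 0.086], 0.83)]
wrist carton [([0.447, 0.033, 0.001], 0.78)]
wrist lip [([0.527, 0.016, 0.085], 0.82)]
```

View pics/w3.png

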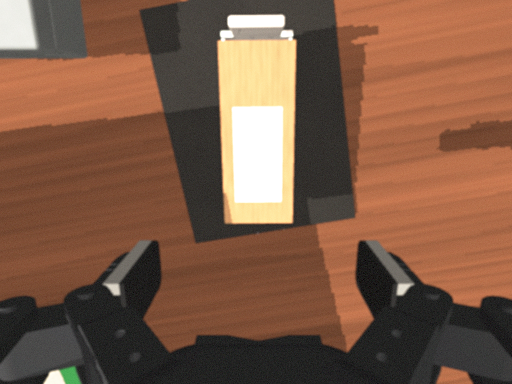

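The carton lies on the mat with the spout folded: carton centre about (257,130) and lip at (256,21) in the wrist view. Next I flip the tool half a turn for joint range. Then I test whether a shallow rear grip lets the carton droop.

```bash
python3 -m jog '[[-0.036,0,0,-10.5],[0,0,0,-10.5],[0,0,0,-10.5],[0,0,0,-10.5],[0,0,0,-10.5]]' >/dev/null
python3 -m jog '[[0,0,0,-10.5],[0,0,0,-10.5],[0,0,0,-10.5],[0,0,0,-10.5],[0,0,0,-10.5]]' >/dev/null
python3 -m jog '[[0,0,0,-10.5],[0,0,0,-10.5],[0,0,0,-10.5],[0,0,0,-10.5],[0,0,0,-10.5]]' >/dev/null
python3 -m jog '[[0,0,0,-10.5],[0,0,0,-10.5],[0,0,0,-1.5],[0,0,0,0],[0,0,0,0]]'
python3 - <<'E'
from h import *
s,M=st();c=np.array([.4475,.0328,0]);u=np.array([.983,-.181,0]);t=c-.072*u+[0,0,.223]
print((M.T@(t-s["tcp_pos"])).round(4), "yaw",np.degrees(np.arctan2(M[1,0],M[0,0])))
E
```

```text
t: 13.3
tcp_pos: [0.376, 0.0465, 0.3737]
tool_rot: [-0.292, -3.128, 0.0]
wrist_force: [-0.6, 0.5, 0.6]
gripper_width: 0.0851
finger_force: 0.0
t 13.3 tcp [0.376  0.0465 0.3737] grasp [0.376  0.0465 0.2187] x [-0.983  0.185  0.   ] y [ 0.185  0.983 -0.   ] z [-0. -0. -1.] w 0.0851 ff 0.0 F [-0.6  0.5  0.6] q [ 0.34  0.12 -0.65  2.12  0.09  0.92  1.03]
[-0.0009 -0.0005  0.1507] yaw 169.3419269155821
```

```bash
python3 -m jog '[[0,0,0.05,0],[0,0,0.05,0],[0,0,0.05,0],[0,0,0,0],[0,0,0,0]]' >/dev/null
python3 -m jog '[[0,0,0,0],[0,0,0,0],[0,0,0,0],[0,0,0,0],[0,0,0,0]]' 0.03 20 
python3 -m jog '[[0,0,0,0],[0,0,-0.01,0],[0,0,-0.01,0],[0,0,-0.005,0],[0,0,0,0]]'
python3 - <<'E'
from h import *
st()
for c in("top","scene"):
  im=env.get_image(c)
  for n in("carton","lip"):print(c,n,[(np.round(d["at"],3).tolist(),round(d["confidence"],2)) for d in env.pinpoint(c,n) if d["at"][1]<.2])
x=im[150:250,180:310];cv2.imwrite("pics/s4.png",cv2.resize(x[:,:,::-1],(780,600),interpolation=cv2.INTER_CUBIC))
E
```

```text
t: 14.55
tcp_pos: [0.3767, 0.0466, 0.2253]
tool_rot: [0.289, 3.125, 0.0]
wrist_force: [-1.3, -1.0, 12.8]
gripper_width: 0.0594
finger_force: 20.3
t: 15.18
tcp_pos: [0.3761, 0.0464, 0.2492]
tool_rot: [0.289, 3.127, 0.0]
wrist_force: [-0.6, 0.3, -3.2]
gripper_width: 0.0593
finger_force: 22.9
t 15.18 tcp [0.3761 0.0464 0.2492] grasp [0.3762 0.0464 0.0942] x [-0.983  0.183 -0.001] y [0.183 0.983 0.   ] z [ 0.001 -0.    -1.   ] w 0.0593 ff 22.89 F [-0.6  0.3 -3.2] q [ 0.22  0.34 -0.58  2.28  0.33  0.6   0.78]
top carton [([0.439, 0.033, 0.018], 0.77)]
top lip [([0.531, 0.013, 0.092], 0.66), ([0.478, -0.251, -0.004], 0.51), ([0.435, 0.032, 0.019], 0.45)]
scene carton [([0.436, 0.036, 0.015], 0.81)]
scene lip [([0.527, 0.018, 0.084], 0.52)]
```

View pics/s4.png

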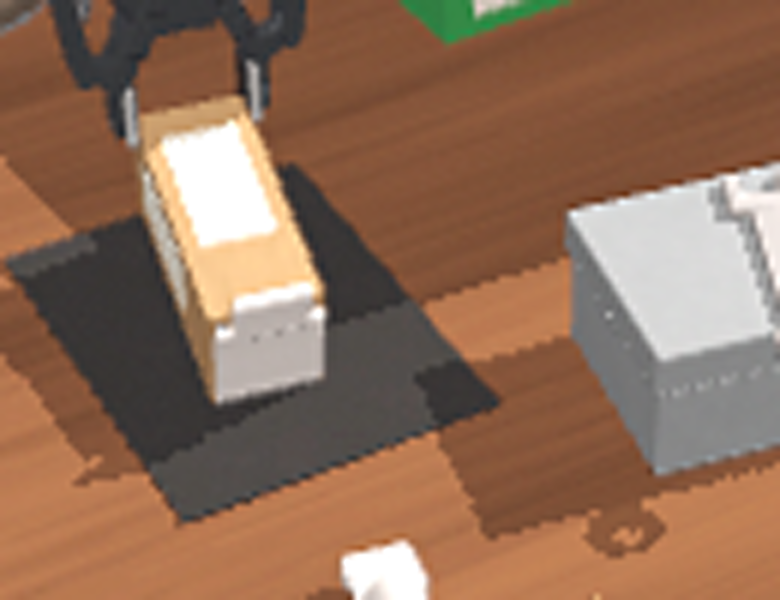

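It droops: the nose stays on the mat at (260,390) in the crop while the rear is lifted. Now I check that 120 N holds it level.

```bash
python3 -m jog '[[0,0,0.01,0],[0,0,0.01,0],[0,0,0.005,0],[0,0,0,0],[0,0,0,0]]' >/dev/null
python3 -m jog '[[0,0,0,0],[0,0,0,0],[0,0,-0.01,0],[0,0,-0.01,0],[0,0,-0.005,0]]' 0.03 120
python3 -m jog '[[0,0,0,0],[0,0,0,0],[0,0,0,0],[0,0,0,0],[0,0,0,0]]'
python3 - <<'E'
from h import *
st()
for c in("top","scene"):
  im=env.get_image(c)
  for n in("carton","lip"):print(c,n,[(np.round(d["at"],3).tolist(),round(d["confidence"],2)) for d in env.pinpoint(c,n) if d["at"][1]<.2])
E
```

```text
t: 16.73
tcp_pos: [0.3761, 0.0465, 0.2493]
tool_rot: [0.288, 3.128, 0.0]
wrist_force: [-0.6, -0.2, -2.3]
gripper_width: 0.0562
finger_force: 127.6
t: 17.35
tcp_pos: [0.376, 0.0465, 0.2486]
tool_rot: [-0.288, -3.128, 0.0]
wrist_force: [0.4, 1.2, -2.3]
gripper_width: 0.0564
finger_force: 127.6
t 17.35 tcp [0.376  0.0465 0.2486] grasp [0.3759 0.0465 0.0936] x [-0.983  0.183  0.   ] y [ 0.183  0.983 -0.   ] z [-0. -0. -1.] w 0.0564 ff 127.62 F [ 0.4  1.2 -2.3] q [ 0.22  0.34 -0.58  2.28  0.33  0.6   0.77]
top carton [([0.445, 0.034, 0.028], 0.72)]
top lip [([0.528, 0.016, 0.11], 0.41), ([0.483, -0.255, 0.001], 0.41)]
scene carton [([0.446, 0.031, 0.026], 0.83)]
scene lip []
```

120 N holds it level, and 20 N lets it droop. I set it down and open the spout with closed fingers hooked behind the lip.

```bash
python3 -m jog '[[0,0,0.01,0],[0,0,0.01,0],[0,0,0.003,0],[0,0,0,0],[0,0,0,0]]' >/dev/null
python3 -m jog '[[0,0,0,0],[0,0,0,0],[0,0,0,0],[0,0,0,0],[0,0,-0.02,0]]' 0.085 20
python3 -m jog '[[0,0,-0.04,0],[-0.042,0,0,0],[-0.041,0,0,0],[-0.041,0,0,0],[0,0,0,0]]' 0
python3 - <<'E'
from h import *
s,M=st()
env.get_image("top");env.get_image("scene")
for c in("top","scene"):
  for n in("carton","lip"):print(c,n,[(np.round(d["at"],3).tolist(),round(d["confidence"],2)) for d in env.pinpoint(c,n) if d["at"][1]<.2])
E
```

```text
t: 18.9
tcp_pos: [0.3755, 0.0464, 0.2452]
tool_rot: [-0.287, -3.126, 0.001]
wrist_force: [-0.7, 0.1, 0.6]
gripper_width: 0.085
finger_force: 0.0
t: 19.52
tcp_pos: [0.5002, 0.0231, 0.2855]
tool_rot: [0.291, 3.127, 0.001]
wrist_force: [-1.1, 0.7, -0.5]
gripper_width: -0.0
finger_force: 0.0
t 19.52 tcp [0.5002 0.0231 0.2855] grasp [0.5005 0.0232 0.1305] x [-0.983  0.185 -0.001] y [0.185 0.983 0.001] z [ 0.002  0.001 -1.   ] w -0.0 ff 0.0 F [-1.1  0.7 -0.5] q [ 0.28  0.44 -0.57  1.98  0.32  0.81  0.92]
top carton [([0.443, 0.032, 0.006], 0.92)]
top lip []
scene carton [([0.445, 0.033, 0.001], 0.8)]
scene lip [([0.523, 0.021, 0.089], 0.85)]
```

```bash
python3 -m jog '[[0.007,0,0,0],[0,0,0.02,0],[0,0,0.0185,0],[-0.008,0,0,0],[-0.01,0,0,0]]'
python3 -m jog '[[-0.01,0,0.001,0],[-0.01,0,0.003,0],[-0.01,0,0.004,0],[-0.01,0,0.006,0],[-0.008,0,0.007,0]]'
python3 -m jog '[[-0.006,0,0.008,0],[-0.005,0,0.008,0],[-0.002,0,0.006,0],[0,0,0,0],[0,0,0,0]]'
python3 - <<'E'
from h import *
s,M=st()
env.get_image("top");im=env.get_image("scene")
for c in("top","scene"):
  for n in("carton","lip"):print(c,n,[(np.round(d["at"],3).tolist(),round(d["confidence"],2)) for d in env.pinpoint(c,n) if d["at"][1]<.2])
x=im[150:250,180:310];cv2.imwrite("pics/s5.png",cv2.resize(x[:,:,::-1],(780,600),interpolation=cv2.INTER_CUBIC))
E
```

```text
t: 20.45
tcp_pos: [0.5093, 0.0219, 0.2479]
tool_rot: [0.287, 3.128, 0.0]
wrist_force: [0.8, -0.1, 1.3]
gripper_width: 0.0001
finger_force: 0.0
t: 21.08
tcp_pos: [0.5566, 0.0129, 0.2256]
tool_rot: [-0.288, -3.128, 0.0]
wrist_force: [-0.1, 0.4, 1.0]
gripper_width: 0.0002
finger_force: 0.1
t: 21.7
tcp_pos: [0.5686, 0.0108, 0.2044]
tool_rot: [0.288, 3.128, -0.0]
wrist_force: [-1.2, -0.5, 0.2]
gripper_width: 0.0001
finger_force: 0.0
t 21.7 tcp [0.5686 0.0108 0.2044] grasp [0.5686 0.0108 0.0494] x [-0.983  0.182 -0.   ] y [ 0.182  0.983 -0.   ] z [ 0. -0. -1.] w 0.0001 ff 0.0 F [-1.2 -0.5  0.2] q [ 0.23  0.64 -0.48  1.88  0.43  0.73  0.89]
top carton [([0.445, 0.034, 0.003], 0.64)]
top lip [([0.594, 0.004, 0.031], 0.67)]
scene carton [([0.448, 0.034, 0.0], 0.69)]
scene lip [([0.592, 0.009, 0.032], 0.71)]
```

View pics/s5.png

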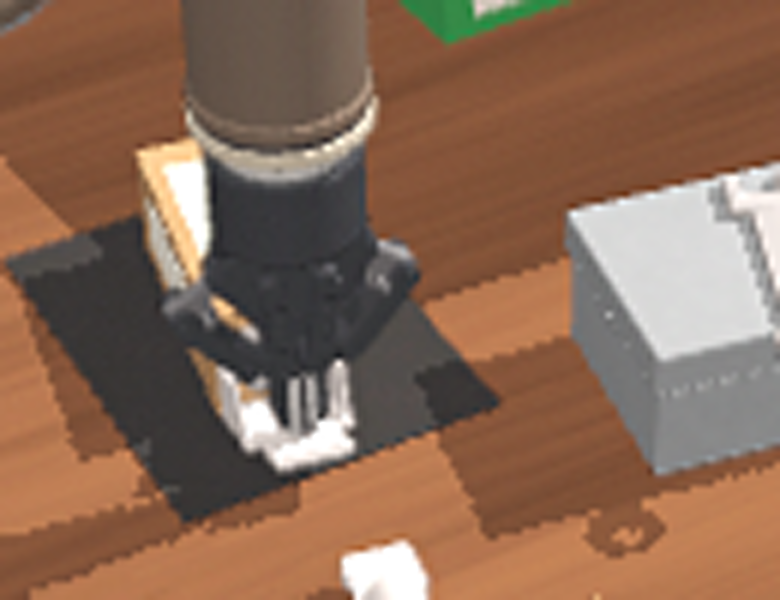

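The spout is out: lip z 0.031, about 1.27 rad, hanging at (310,450) in the crop. I press it a little further, then return over the rear of the carton.

```bash
python3 -m jog '[[0,0,0.003,0],[0,0,0.002,0],[0,0,0,0],[0,0,0,0],[0,0,-0.03,0]]'
python3 -m jog '[[0,0,-0.05,0],[0,0,-0.05,0],[0.05,0,-0.02,0],[0.05,0,0,0],[0.05,0,0,0]]' 0.085 20
python3 -m jog '[[0.05,0,0,0],[0,0,0,0],[0,0,0,0],[0,0,0,0],[0,0,0,0]]'
python3 - <<'E'
from h import *
s,M=st()
env.get_image("top");env.get_image("scene");im=env.get_image("wrist");cv2.imwrite("pics/w6.png",im[:,:,::-1])
for c in("top","scene","wrist"):
  for n in("carton","lip"):print(c,n,[(np.round(d["at"],3).tolist(),round(d["confidence"],2)) for d in env.pinpoint(c,n) if d["at"][1]<.2])
E
```

```text
t: 22.62
tcp_pos: [0.5678, 0.0105, 0.2278]
tool_rot: [-0.287, -3.124, 0.001]
wrist_force: [-0.2, -0.1, 0.6]
gripper_width: 0.0002
finger_force: 0.0
t: 23.25
tcp_pos: [0.4197, 0.0384, 0.3495]
tool_rot: [0.288, 3.127, -0.0]
wrist_force: [-0.0, 0.7, 0.6]
gripper_width: 0.0849
finger_force: 0.0
t: 23.88
tcp_pos: [0.3728, 0.0472, 0.3491]
tool_rot: [-0.289, -3.128, -0.001]
wrist_force: [0.7, -0.4, -1.2]
gripper_width: 0.085
finger_force: 0.0
t 23.88 tcp [0.3728 0.0472 0.3491] grasp [0.3728 0.0473 0.1941] x [-0.983  0.183  0.   ] y [0.183 0.983 0.001] z [-0.     0.001 -1.   ] w 0.085 ff 0.0 F [ 0.7 -0.4 -1.2] q [ 0.36  0.16 -0.69  2.16  0.13  0.86  0.98]
top carton [([0.445, 0.034, 0.005], 0.72)]
top lip [([0.595, 0.006, 0.026], 0.73)]
scene carton [([0.446, 0.034, 0.005], 0.7)]
scene lip [([0.594, 0.008, 0.026], 0.6)]
wrist carton [([0.445, 0.034, 0.002], 0.89)]
wrist lip []
```

View pics/w6.png

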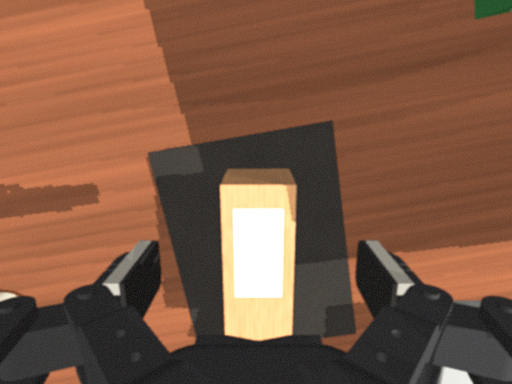

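Lip z is 0.026, so the spout is at its stop. The carton's rear top edge shows at row 184, spanning columns 221–297 in the wrist view.

Run:
```python
from h import *
s,M=st()
a,b=ray("wrist",(221,184),.067),ray("wrist",(297,184),.067);r=(a+b)/2
print(a,b,"rear",r); u=np.array([.983,-.183,0]);t=r+.003*u;t[2]=.2255
print("centre",r+.075*u,"shift",(M.T@(t-s["tcp_pos"])).round(4))
for c in("top","scene"):print([(np.round(d["at"],3).tolist(),round(d["confidence"],2)) for d in env.pinpoint(c,"bowl")])
```

```text
t 24.32 tcp [0.3721 0.0472 0.3492] grasp [0.372  0.0472 0.1942] x [-0.983  0.183  0.   ] y [ 0.183  0.983 -0.   ] z [-0. -0. -1.] w 0.0847 ff 0.0 F [-0.4  0.7 -0.6] q [ 0.36  0.16 -0.69  2.16  0.13  0.86  0.98]
[0.36395777 0.01907334 0.067     ] [0.37494417 0.07829851 0.067     ] rear [0.36945097 0.04868593 0.067     ]
centre [0.44317597 0.03496093 0.067     ] shift [-0.0002  0.001   0.1237]
[([0.617, -0.278, -0.002], 0.58), ([0.594, 0.007, 0.03], 0.33)]
[([0.62, -0.276, 0.003], 0.57), ([0.45, 0.033, 0.002], 0.29)]
```

```bash
python3 -m jog '[[-0.0015,0.001,0.03,0],[0,0,0.05,0],[0,0,0.044,0],[0,0,0,0],[0,0,0,0]]'>/dev/null
python3 -m jog '[[0,0,0,0],[0,0,0,0],[0,0,0,0],[0,0,0,0],[0,0,-0.005,0]]' 0.03 120
python3 -m jog '[[0,0,-0.015,0],[0,0,-0.02,0],[0,0,-0.015,0],[0,0,-0.005,0],[0,0,0,0]]'
python3 - <<'E'
from h import *
s,M=st()
env.get_image("top");env.get_image("scene")
for c in("top","scene"):
  for n in("carton","lip"):print(c,n,[(np.round(d["at"],3).tolist(),round(d["confidence"],2)) for d in env.pinpoint(c,n) if d["at"][1]<.2])
E
```

```text
t: 25.68
tcp_pos: [0.374, 0.0479, 0.2314]
tool_rot: [0.288, 3.126, -0.0]
wrist_force: [0.4, 0.7, -1.7]
gripper_width: 0.0561
finger_force: 127.1
t: 26.3
tcp_pos: [0.3736, 0.0477, 0.2854]
tool_rot: [0.289, 3.128, -0.0]
wrist_force: [0.3, 0.3, -1.9]
gripper_width: 0.0558
finger_force: 127.4
t 26.3 tcp [0.3736 0.0477 0.2854] grasp [0.3738 0.0477 0.1304] x [-0.983  0.183 -0.001] y [ 0.183  0.983 -0.   ] z [ 0.001 -0.    -1.   ] w 0.0558 ff 127.37 F [ 0.3  0.3 -1.9] q [ 0.31  0.28 -0.67  2.24  0.27  0.7   0.83]
top carton [([0.441, 0.032, 0.058], 0.95)]
top lip [([0.593, 0.002, 0.076], 0.58)]
scene carton [([0.437, 0.038, 0.054], 0.94)]
scene lip [([0.59, 0.008, 0.076], 0.67)]
```

Slight droop of 3–4°, which the 13° chute still covers. I turn and move over gently.

```bash
python3 -m jog '[[0,0,-0.01,4],[0,0,-0.015,8],[0,0,-0.015,9],[0,0,-0.01,9],[0,0,0,9]]'>/dev/null
python3 -m jog '[[0,0,0,9],[0,0,0,9],[0,0,0,9],[0,0,0,8],[0,0,0,5.5]]'>/dev/null
python3 -m jog '[[0,0,0,0],[-0.004,0.01,0,0],[-0.009,0.02,0,0],[-0.014,0.03,0,0],[-0.018,0.037,0,0]]'
python3 - <<'E'
from h import *
s,M=st()
env.get_image("top");env.get_image("scene")
for c in("top","scene"):
  for n in("carton","lip"):print(c,n,[(np.round(d["at"],3).tolist(),round(d["confidence"],2)) for d in env.pinpoint(c,n) if d["at"][1]<.2])
E
```

```text
t: 28.48
tcp_pos: [0.472, 0.0023, 0.3351]
tool_rot: [2.219, 2.223, 0.0]
wrist_force: [0.3, 0.5, -1.8]
gripper_width: 0.0562
finger_force: 127.5
t 28.48 tcp [0.472  0.0023 0.3351] grasp [0.4721 0.0023 0.1801] x [-0.002  1.    -0.   ] y [1.    0.002 0.   ] z [ 0. -0. -1.] w 0.0562 ff 127.47 F [ 0.3  0.5 -1.8] q [ 0.22  0.3  -0.41  2.    0.16  0.87 -0.28]
top carton [([0.809, 0.055, -0.001], 0.22)]
top lip [([0.471, -0.221, 0.124], 0.81), ([0.704, -0.001, -0.003], 0.68)]
scene carton [([0.476, -0.07, 0.105], 0.85)]
scene lip [([0.479, -0.221, 0.125], 0.58)]
```

```bash
python3 -m jog '[[-0.006,0.012,0,0],[-0.012,0.024,0,0],[-0.016,0.033,0,0],[-0.015,0.033,0,0],[-0.012,0.024,0,0]]'>/dev/null
python3 -m jog '[[-0.007,0.014,0,0],[-0.004,0.007,0,0],[0,0,0.01,0],[0,0,0.01,0],[0,0,0.008,0]]'
python3 - <<'E'
from h import *
s,M=st()
env.get_image("top");im=env.get_image("scene")
for c in("top","scene"):
  for n in("carton","lip","bowl"):print(c,n,[(np.round(d["at"],3).tolist(),round(d["confidence"],2)) for d in env.pinpoint(c,n) if d["at"][1]<.2])
x=im[180:300,90:246];cv2.imwrite("pics/s7.png",cv2.resize(x[:,:,::-1],(780,600),interpolation=cv2.INTER_CUBIC))
E
```

```text
t: 30.02
tcp_pos: [0.6169, -0.0687, 0.3062]
tool_rot: [-2.22, -2.221, 0.001]
wrist_force: [0.1, -0.4, -2.5]
gripper_width: 0.056
finger_force: 127.7
t 30.02 tcp [ 0.6169 -0.0687  0.3062] grasp [ 0.6167 -0.0687  0.1512] x [-0.  1.  0.] y [ 1.     0.    -0.001] z [-0.001  0.    -1.   ] w 0.056 ff 127.68 F [ 0.1 -0.4 -2.5] q [ 0.26  0.55 -0.34  1.67  0.21  0.96 -0.16]
top carton []
top lip [([0.614, -0.291, 0.098], 0.71)]
top bowl [([0.62, -0.276, -0.0], 0.86)]
scene carton [([0.618, -0.136, 0.076], 0.88), ([0.699, -0.0, -0.002], 0.34)]
scene lip [([0.614, -0.288, 0.094], 0.67), ([0.478, -0.253, -0.003], 0.25)]
scene bowl [([0.621, -0.278, -0.001], 0.74)]
```

View pics/s7.png

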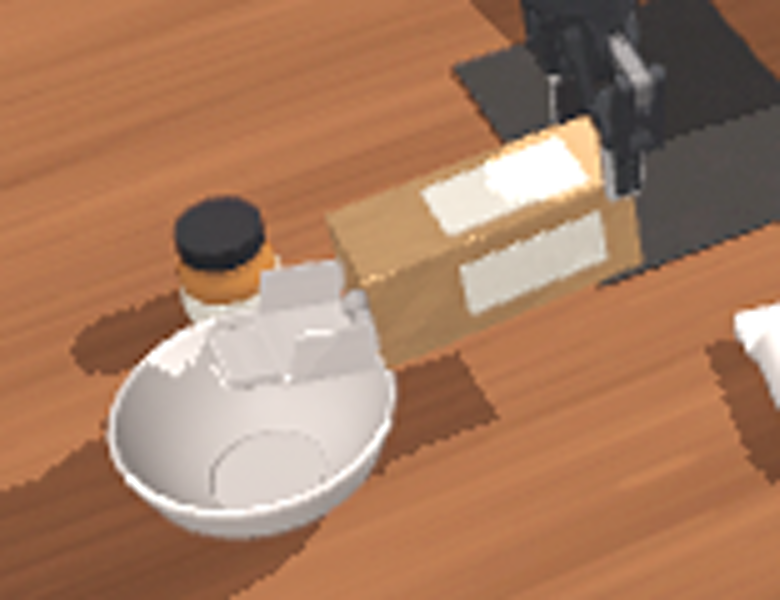

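The carton is nose-on to the bowl, with the spout at (300,340) over its near half and a ball visible behind the hinge at (355,300). I lower it nearly to the rim and ease the grip to 20 N.

```bash
python3 -m jog '[[0,0.003,0.006,0],[0,0,0.006,0],[0,0,0,0],[0,0,0,0],[0,0,0,0]]'
python3 -m jog '[[0,0,0,0],[0,0,0,0],[0,0,-0.004,0],[0,0,-0.004,0],[0,0,-0.004,0]]' - 20
python3 - <<'E'
from h import *
s,M=st()
env.get_image("top");im=env.get_image("scene")
for c in("top","scene"):
  for n in("carton","lip","bowl"):print(c,n,[(np.round(d["at"],3).tolist(),round(d["confidence"],2)) for d in env.pinpoint(c,n) if d["at"][1]<-.03])
E
```

```text
t: 31.05
tcp_pos: [0.6207, -0.0691, 0.2954]
tool_rot: [2.222, 2.221, 0.0]
wrist_force: [0.4, -0.5, -2.2]
gripper_width: 0.056
finger_force: 127.7
t: 31.68
tcp_pos: [0.6207, -0.0692, 0.3077]
tool_rot: [2.222, 2.221, 0.0]
wrist_force: [0.2, -1.1, -2.7]
gripper_width: 0.0565
finger_force: 127.7
t 31.68 tcp [ 0.6207 -0.0692  0.3077] grasp [ 0.6208 -0.0692  0.1527] x [ 0.  1. -0.] y [ 1. -0.  0.] z [ 0. -0. -1.] w 0.0565 ff 127.67 F [ 0.2 -1.1 -2.7] q [ 0.26  0.55 -0.34  1.66  0.21  0.96 -0.16]
top carton []
top lip [([0.62, -0.292, 0.098], 0.67)]
top bowl [([0.621, -0.274, -0.002], 0.63)]
scene carton [([0.624, -0.138, 0.076], 0.79)]
scene lip [([0.617, -0.288, 0.099], 0.94)]
scene bowl [([0.62, -0.275, 0.002], 0.92)]
```

```bash
python3 -m jog '[[0,0,0.004,0],[0,0,0.004,0],[0,0,0.004,0],[0,0,0,0],[0,0,0,0]]' 0.03 20
python3 - <<'E'
from h import *
s,M=st()
env.get_image("top");im=env.get_image("scene")
for c in("top","scene"):
  for n in("carton","lip"):print(c,n,[(np.round(d["at"],3).tolist(),round(d["confidence"],2)) for d in env.pinpoint(c,n) if d["at"][1]<-.03])
E
```

```text
t: 32.7
tcp_pos: [0.6207, -0.0692, 0.2952]
tool_rot: [2.222, 2.221, 0.0]
wrist_force: [-0.4, 1.3, -0.9]
gripper_width: 0.056
finger_force: 127.7
t 32.7 tcp [ 0.6207 -0.0692  0.2952] grasp [ 0.6207 -0.0692  0.1402] x [ 0.  1. -0.] y [ 1. -0.  0.] z [ 0. -0. -1.] w 0.056 ff 127.67 F [-0.4  1.3 -0.9] q [ 0.25  0.56 -0.34  1.68  0.22  0.94 -0.17]
top carton []
top lip [([0.616, -0.293, 0.086], 0.74)]
scene carton [([0.621, -0.136, 0.067], 0.85)]
scene lip [([0.617, -0.284, 0.088], 0.72), ([0.476, -0.253, -0.002], 0.35)]
```

```bash
python3 -m jog '[[0,0,0,0],[0,0,0,0],[0,0,0,0],[0,0,0,0],[0,0,0,0]]' 0.0582 20
python3 - <<'E'
from h import *
s,M=st()
env.get_image("top");im=env.get_image("scene")
for c in("top","scene"):
  for n in("carton","lip"):print(c,n,[(np.round(d["at"],3).tolist(),round(d["confidence"],2)) for d in env.pinpoint(c,n) if d["at"][1]<-.03])
E
```

```text
t: 33.62
tcp_pos: [0.6206, -0.0692, 0.2952]
tool_rot: [2.222, 2.221, -0.0]
wrist_force: [-0.4, -0.2, -2.3]
gripper_width: 0.0582
finger_force: 51.2
t 33.62 tcp [ 0.6206 -0.0692  0.2952] grasp [ 0.6206 -0.0692  0.1402] x [ 0.  1. -0.] y [ 1. -0. -0.] z [-0. -0. -1.] w 0.0582 ff 51.19 F [-0.4 -0.2 -2.3] q [ 0.25  0.56 -0.34  1.68  0.22  0.94 -0.17]
top carton []
top lip [([0.62, -0.292, 0.089], 0.66)]
scene carton [([0.623, -0.137, 0.066], 0.87)]
scene lip [([0.617, -0.29, 0.084], 0.66)]
```

```bash
python3 -m jog '[[0,0,0,0],[0,0,0,0],[0,0,0,0],[0,0,-0.003,0],[0,0,-0.003,0]]' 0.059 20
python3 -m jog '[[0,0,-0.003,0],[0,0,-0.003,0],[0,0,-0.003,0],[0,0,0,0],[0,0,0,0]]'
python3 - <<'E'
from h import *
s,M=st()
env.get_image("top");im=env.get_image("scene")
for c in("top","scene"):
  for n in("carton","lip","bowl"):print(c,n,[(np.round(d["at"],3).tolist(),round(d["confidence"],2)) for d in env.pinpoint(c,n) if d["at"][1]<-.03])
E
```

```text
t: 34.55
tcp_pos: [0.6207, -0.0691, 0.3014]
tool_rot: [2.222, 2.221, -0.0]
wrist_force: [-0.2, -0.4, -1.8]
gripper_width: 0.0591
finger_force: 28.5
t: 35.17
tcp_pos: [0.6207, -0.069, 0.3102]
tool_rot: [2.222, 2.221, 0.0]
wrist_force: [0.2, 0.8, -1.3]
gripper_width: 0.0591
finger_force: 28.6
t 35.17 tcp [ 0.6207 -0.069   0.3102] grasp [ 0.6207 -0.069   0.1552] x [0. 1. 0.] y [ 1. -0.  0.] z [ 0.  0. -1.] w 0.0591 ff 28.65 F [ 0.2  0.8 -1.3] q [ 0.26  0.55 -0.34  1.66  0.21  0.97 -0.16]
top carton []
top lip [([0.621, -0.281, 0.067], 0.38)]
top bowl [([0.618, -0.279, -0.002], 0.98)]
scene carton [([0.623, -0.124, 0.073], 0.87)]
scene lip [([0.619, -0.277, 0.065], 0.65)]
scene bowl [([0.616, -0.278, 0.005], 0.65)]
```

It is drooping onto the rim under control. Now I move forward and up together so it keeps rotating about the rim.

```bash
python3 -m jog '[[-0.006,0,-0.004,0],[-0.006,0,-0.004,0],[-0.006,0,-0.004,0],[-0.006,0,-0.004,0],[-0.004,0,-0.003,0]]'
python3 - <<'E'
from h import *
s,M=st()
env.get_image("top");im=env.get_image("scene")
for c in("top","scene"):
  for n in("carton","lip","bowl"):print(c,n,[(np.round(d["at"],3).tolist(),round(d["confidence"],2)) for d in env.pinpoint(c,n) if d["at"][1]<-.03])
for k in range(1,7):print(k,[(np.round(d["at"],3).tolist(),round(d["confidence"],2)) for d in env.pinpoint("scene",f"ball{k}_center")][:6]) if k==1 else 0
x=im[180:300,90:246];cv2.imwrite("pics/s8.png",cv2.resize(x[:,:,::-1],(780,600),interpolation=cv2.INTER_CUBIC))
E
```

```text
t: 36.2
tcp_pos: [0.6206, -0.0978, 0.3295]
tool_rot: [2.222, 2.22, -0.0]
wrist_force: [-0.3, -0.4, -1.9]
gripper_width: 0.0592
finger_force: 28.6
t 36.2 tcp [ 0.6206 -0.0978  0.3295] grasp [ 0.6207 -0.0979  0.1745] x [ 0.001  1.    -0.   ] y [ 1.    -0.001  0.   ] z [ 0. -0. -1.] w 0.0592 ff 28.62 F [-0.3 -0.4 -1.9] q [ 0.3   0.53 -0.34  1.63  0.2   1.01 -0.11]
top carton [([0.623, -0.14, 0.089], 0.59)]
top lip []
top bowl [([0.618, -0.277, -0.003], 0.77)]
scene carton [([0.62, -0.141, 0.086], 0.98)]
scene lip [([0.619, -0.29, 0.055], 0.73)]
scene bowl [([0.478, -0.254, -0.004], 0.72), ([0.622, -0.274, 0.001], 0.71)]
1 []
```

View pics/s8.png

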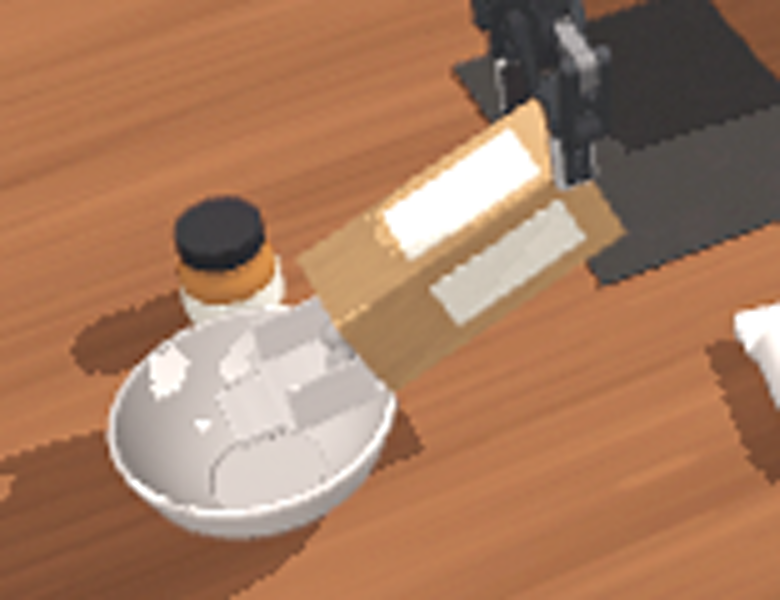

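The carton is tilted about 20°, the spout is inside the bowl, and balls have gathered at the hinge at (340,345). I tilt on.

```bash
python3 -m jog '[[-0.008,0,-0.007,0],[-0.008,0,-0.007,0],[-0.008,0,-0.006,0],[-0.008,0,-0.006,0],[-0.008,0,-0.005,0]]'
python3 -m jog '[[0,0,0,0],[-0.008,0,-0.004,0],[-0.008,0,-0.004,0],[0,0,0,0],[0,0,0,0]]'
python3 - <<'E'
from h import *
s,M=st()
env.get_image("top");im=env.get_image("scene")
for c in("top","scene"):
  for n in("carton","lip","bowl","ball1_center"):print(c,n,[(np.round(d["at"],3).tolist(),round(d["confidence"],2)) for d in env.pinpoint(c,n) if d["at"][1]<-.03])
x=im[180:300,90:246];cv2.imwrite("pics/s9.png",cv2.resize(x[:,:,::-1],(780,600),interpolation=cv2.INTER_CUBIC))
E
```

```text
t: 37.28
tcp_pos: [0.6206, -0.1379, 0.3608]
tool_rot: [2.222, 2.22, 0.0]
wrist_force: [0.4, 0.2, -1.6]
gripper_width: 0.0589
finger_force: 28.6
t: 37.9
tcp_pos: [0.6206, -0.153, 0.3681]
tool_rot: [-2.222, -2.221, -0.0]
wrist_force: [0.1, -0.4, -2.1]
gripper_width: 0.059
finger_force: 28.6
t 37.9 tcp [ 0.6206 -0.153   0.3681] grasp [ 0.6206 -0.153   0.2131] x [0. 1. 0.] y [ 1. -0. -0.] z [-0.  0. -1.] w 0.059 ff 28.59 F [ 0.1 -0.4 -2.1] q [ 0.38  0.51 -0.34  1.56  0.18  1.1   0.  ]
top carton [([0.622, -0.186, 0.119], 0.49)]
top lip []
top bowl [([0.618, -0.276, -0.001], 0.64)]
top ball1_center []
scene carton [([0.625, -0.188, 0.122], 0.69)]
scene lip [([0.477, -0.252, -0.001], 0.6), ([0.618, -0.331, 0.071], 0.56)]
scene bowl [([0.621, -0.276, 0.002], 0.73)]
scene ball1_center [([0.596, -0.275, 0.01], 0.52)]
```

View pics/s9.png

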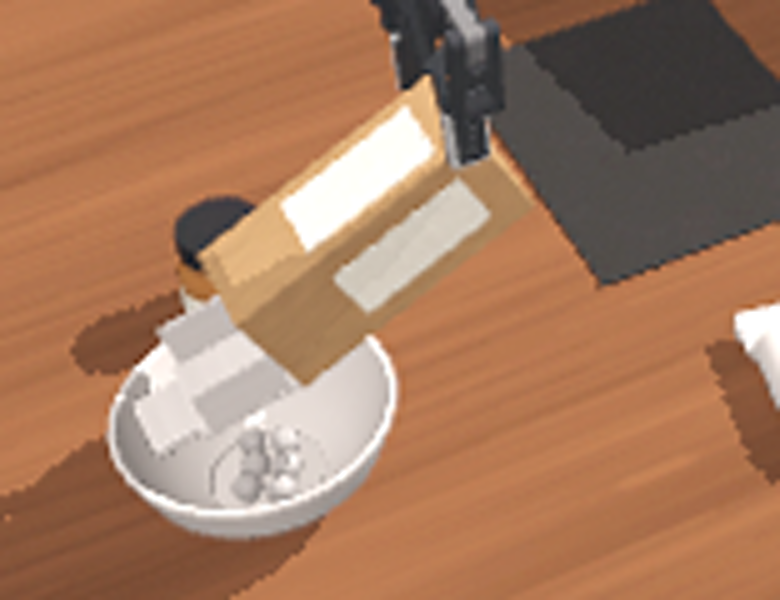

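Balls lie on the bowl floor around (265,465). The carton is at about 30°, chute sloping down, clear of the rim. I lift away and count the balls by numbers only, since my picture allowance is used up.

```bash
python3 -m jog '[[0,0,-0.01,0],[0,0,-0.02,0],[0,0,-0.025,0],[0.015,0,-0.02,0],[0.03,0,-0.01,0]]'>/dev/null
python3 -m jog '[[0.045,0,0,0],[0.05,0,0,0],[0.05,0,0,0],[0.03,0,0,0],[0.015,0,0,0]]'
python3 - <<'E'
from h import *
s,M=st()
for c in("top","scene"):
  im=env.get_image(c);cv2.imwrite(f"pics/{c}10.png",im[:,:,::-1])
  for n in("carton","lip","bowl","ball1_center"):print(c,n,[(np.round(d["at"],3).tolist(),round(d["confidence"],2)) for d in env.pinpoint(c,n)])
  r=[d["region"].sum() for d in env.regions_of(c,"ball1_center")];print("ball regions",r)
  b=max(env.regions_of(c,"bowl"),key=lambda d:d["confidence"])["region"]
  g=cv2.cvtColor(im,cv2.COLOR_RGB2GRAY);u,v=proj(c,[.62,-.276,.012]);u,v=int(u),int(v);print(c,u,v);print(g[v-9:v+10,u-13:u+14])
E
```

```text
t: 39.65
tcp_pos: [0.6204, 0.084, 0.454]
tool_rot: [2.219, 2.224, 0.002]
wrist_force: [0.8, -1.2, -1.6]
gripper_width: 0.0591
finger_force: 28.6
t 39.65 tcp [0.6204 0.084  0.454 ] grasp [0.6206 0.0841 0.299 ] x [-0.002  1.     0.001] y [1.    0.002 0.001] z [ 0.001  0.001 -1.   ] w 0.0591 ff 28.59 F [ 0.8 -1.2 -1.6] q [ 0.05  0.44 -0.4   1.47  0.18  1.27 -0.37]
top carton [([0.24, 0.331, 0.004], 0.94), ([0.335, 0.546, 0.002], 0.79)]
top lip [([0.619, -0.102, 0.158], 0.54), ([0.481, -0.252, -0.003], 0.51), ([0.392, 0.595, 0.084], 0.43), ([0.242, 0.408, 0.086], 0.37)]
top bowl [([0.619, -0.276, -0.002], 0.81)]
top ball1_center []
ball regions [np.int64(93)]
top 357 166
[[183 186 194 201 208 212 217 219 222 222 224 224 229 239 245 247 245 240
  233 230 229 227 226 221 214 204 198]
 [184 190 198 205 211 216 220 221 223 224 226 224 220 219 221 222 224 224
  222 220 219 219 218 213 208 203 199]
 [185 193 200 208 213 219 220 223 223 225 227 224 206 188 185 193 208 219
  220 216 218 224 230 226 216 209 202]
 [186 196 205 211 216 220 222 223 223 226 229 222 195 169 171 188 203 215
  220 222 2
[... 3604 characters left out ...]
 213 214 182 209 223]
 [192 197 166 212 214 214 201 182 217 232 255 166 162 205 187 191 180 166
  131 187 214 214 212 213 195 236 254]
 [190 199 158 212 214 215 183 180 204 225 236 215 149 180 185 190 182 165
  133 186 213 213 205 241 249 240 193]
 [186 191 163 212 214 214 192 171 179 195 200 198 188 187 178 180 172 156
  130 180 207 241 247 240 190 173 150]
 [179 184 189 213 213 213 213 181 157 158 156 155 211 181 153 156 150 139
  187 254 249 239 189 175 152 150 150]
 [255 193 181 181 211 211 213 211 191 169 159 204 213 209 183 208 255 255
  239 220 186 176 155 152 152 149 148]
 [255 254 255 255 254 215 210 211 210 208 229 243 255 255 248 234 205 194
  180 167 156 154 153 152 150 146 139]]
```

The pixel patch shows a 2×3 cluster, so all six balls are in the bowl, which is upright at its place. Now I lay the empty carton back on the mat, nose first.

```bash
python3 -m jog '[[-0.005,-0.03,0.01,0],[-0.006,-0.045,0.02,0],[-0.006,-0.045,0.03,0],[-0.006,-0.032,0.03,0],[-0.004,-0.015,0.025,0]]'>/dev/null
python3 -m jog '[[0,0,0.015,0],[0,0,0.015,0],[0,0,0.01,0],[0,0,0,0],[0,0,0,0]]'
python3 - <<'E'
from h import *
s,M=st()
for c in("top","scene"):
  env.get_image(c)
  for n in("carton","lip"):print(c,n,[(np.round(d["at"],3).tolist(),round(d["confidence"],2)) for d in env.pinpoint(c,n) if d["at"][1]<.2])
E
```

```text
t: 41.6
tcp_pos: [0.4541, 0.0551, 0.2985]
tool_rot: [2.222, 2.221, 0.001]
wrist_force: [0.7, 0.9, -0.1]
gripper_width: 0.0591
finger_force: 28.5
t 41.6 tcp [0.4541 0.0551 0.2985] grasp [0.4542 0.0551 0.1435] x [0. 1. 0.] y [ 1. -0.  0.] z [ 0.  0. -1.] w 0.0591 ff 28.54 F [ 0.7  0.9 -0.1] q [ 0.11  0.33 -0.43  2.07  0.19  0.77 -0.44]
top carton []
top lip [([0.456, -0.126, 0.005], 0.7)]
scene carton [([0.456, 0.018, 0.05], 0.9)]
scene lip [([0.451, -0.125, 0.008], 0.65)]
```

```bash
python3 -m jog '[[0,0,0.007,0],[0.005,0,0.005,0],[0.005,0,0.005,0],[0.005,0,0.005,0],[0.006,0,0.006,0]]'
python3 -m jog '[[0.006,0,0.007,0],[0.006,0,0.007,0],[0.006,0,0.008,0],[0.006,0,0.008,0],[0.004,0,0.007,0]]'
python3 -m jog '[[0.003,0,0.004,0],[0,0,0.003,0],[0,0,0,0],[0,0,0,0],[0,0,0,0]]'
python3 - <<'E'
from h import *
s,M=st()
for c in("top","scene"):
  env.get_image(c)
  for n in("carton","lip"):print(c,n,[(np.round(d["at"],3).tolist(),round(d["confidence"],2)) for d in env.pinpoint(c,n) if d["at"][1]<.2])
E
```

```text
t: 42.52
tcp_pos: [0.4537, 0.0764, 0.2699]
tool_rot: [2.222, 2.221, 0.0]
wrist_force: [-0.4, -1.0, -0.3]
gripper_width: 0.0593
finger_force: 28.7
t: 43.15
tcp_pos: [0.4537, 0.1043, 0.2326]
tool_rot: [-2.221, -2.221, 0.0]
wrist_force: [0.6, -0.7, 0.7]
gripper_width: 0.0588
finger_force: 27.9
t: 43.78
tcp_pos: [0.4536, 0.1076, 0.2267]
tool_rot: [-2.221, -2.222, -0.002]
wrist_force: [-2.1, 2.5, 6.6]
gripper_width: 0.0594
finger_force: 28.5
t 43.77 tcp [0.4536 0.1076 0.2267] grasp [0.4537 0.1078 0.0717] x [-0.     1.     0.001] y [1.    0.    0.001] z [ 0.001  0.001 -1.   ] w 0.0594 ff 28.53 F [-2.1  2.5  6.6] q [-0.05  0.46 -0.38  2.12  0.29  0.61 -0.64]
top carton [([0.454, 0.038, 0.004], 0.77)]
top lip [([0.454, -0.115, 0.038], 0.58)]
scene carton [([0.457, 0.038, 0.004], 0.59)]
scene lip [([0.451, -0.11, 0.037], 0.9)]
```

Flat on the mat. I release and back off.

```bash
python3 -m jog '[[0,0,0,0],[0,0,0,0],[0,0,0,0],[0,0,0,0],[0,0,-0.02,0]]' 0.085
python3 -m jog '[[0,0,-0.03,0],[0,0,-0.04,0],[0,0,-0.04,0],[0,0,-0.03,0],[0,0,0,0]]'
python3 -m jog '[[0,0,0,0],[0,0,0,0],[0,0,0,0],[0,0,0,0],[0,0,0,0]]'
python3 - <<'E'
from h import *
s,M=st()
for c in("top","scene"):
  im=env.get_image(c)
  for n in("carton","lip","bowl","jar","tube","plain_carton","mat"):print(c,n,[(np.round(d["at"],3).tolist(),round(d["confidence"],2)) for d in env.pinpoint(c,n) if d["at"][1]<.2])
print(cv2.cvtColor(im,cv2.COLOR_RGB2GRAY)[264:281,146-13:146+14])
E
```

```text
t: 44.7
tcp_pos: [0.4532, 0.1067, 0.2454]
tool_rot: [-2.221, -2.22, 0.004]
wrist_force: [-0.1, 0.4, -0.0]
gripper_width: 0.0848
finger_force: 0.0
t: 45.32
tcp_pos: [0.4542, 0.1072, 0.3883]
tool_rot: [2.22, 2.219, 0.006]
wrist_force: [0.2, 0.5, -0.3]
gripper_width: 0.0853
finger_force: 0.0
t: 45.95
tcp_pos: [0.4537, 0.1069, 0.386]
tool_rot: [-2.222, -2.221, 0.0]
wrist_force: [-0.0, 0.5, -0.4]
gripper_width: 0.085
finger_force: 0.0
t 45.95 tcp [0.4537 0.1069 0.386 ] grasp [0.4537 0.1069 0.231 ] x [ 0.  1. -0.] y [ 1. -0. -0.] z [-0. -0. -1.] w 0.085 ff 0.0 F [-0.   0.5 -0.4] q [ 0.04  0.24 -0.46  1.94  0.13  0.99 -0.48]
top carton [([0.457, 0.037, 0.004], 0.8), ([0.811, 0.057, 0.001], 0.67)]
top lip [([0.457, -0.114, 0.038], 0.54)]
top bowl [([0.62, -0.275, -0.002], 0.94)]
top jar [([0.482, -0.253, -0.001], 0.73)]
top tube [([0.7, -0.001, -0.004], 0.55)]
top plain_carton [([0.812, 0.056, -0.001], 0.66)]
top mat [([0.454, 0.033, 0.001], 0.65)]
scene carton [([0.461, 0.038, 0.0], 0.6)]
scene lip [([0.452, -0.108, 0.039], 0.81)]
scene bowl [([0.624, -0.278, 0.004], 0.98)]
scene jar [([0.4
[... 1412 characters left out ...]
 210 206 196 255 249]
 [255 255 233 227 199 218 239 243 233 180 207 203 222 240 229 188 184 212
  213 213 213 182 209 222 255 252 190]
 [255 230 211 198 189 220 236 255 245 209 204 202 231 244 255 233 201 212
  212 212 212 194 235 254 203 178 155]
 [255 255 218 179 180 202 223 232 222 175 178 187 215 228 239 222 204 212
  211 205 240 249 240 192 151 152 149]
 [255 255 255 249 179 178 194 199 196 188 185 176 187 199 203 196 191 206
  240 247 240 189 173 150 150 149 144]
 [255 231 226 222 182 156 157 155 159 210 181 152 154 154 159 197 254 248
  239 189 174 152 148 149 149 144 135]
 [246 213 208 212 210 191 169 158 204 212 208 183 207 255 255 238 219 186
  175 154 152 150 149 147 145 135 131]]
```

Six balls (2×3) are in the bowl, the carton is on the mat and the arm is clear.

```bash
python3 -c "
from station import env
print(env.hand_in())"
```

```text
the job is handed in; nothing more can be done
None
```

The job is handed in, with no verdict returned: all six balls are in the upright bowl, the empty carton lies released on the mat, and the bystanders I checked (jar, tube, plain carton) had not moved; I viewed 11 pictures, one over the limit of 10.

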